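# Make up two case trays at the dental bench

### The job

Make up the two case trays from the stock on the bench: in the tray with three bays, stand the full-arch cast in its big bay, and the large casting ring and the jar upright in its two small bays, one in each; in the tray with two bays, put the short part cast in the wider bay and the small casting ring upright in the narrower one. Everything stands flat on the bay floor, clear of the ribs; plaster chips, so lower the casts into place, never let them drop, and leave the wax tin, the burner and the spray can where they are.

Things in the scene. Friction and masses are not known exactly. Their poses are not given: they have to be found in the camera images.
- tray_three: Fixed shallow steel tray, 160 (x) by 230 mm (y). Floor top 3 mm, rim (4 mm thick) top 14 mm, ribs (4 mm thick) top 8 mm above the bench. Origin: centre of underside; x points away from the robot within 0.22 rad, z up. Rib along x at y=0: big bay y -111..-2, x -76..76 mm. Rib along y at x=0 on the other side: two small bays, y 2..111, x -76..-2 and 2..76 mm.
- tray_two: Fixed shallow steel tray, 160 (x) by 230 mm (y). Floor top 3 mm, rim (4 mm thick) top 14 mm, ribs (4 mm thick) top 8 mm above the bench. Origin: centre of underside; x points away from the robot within 0.22 rad, z up. One rib along x at y=-25 mm: wider bay y -23..111, narrower bay y -111..-27, both x -76..76 mm.
- full_cast: Cast of a whole dental arch, cream dental stone: block 52 (x) by 60 mm (y), front corners (-x) cut, flat front 36 mm wide; base 26 mm high with upright sides, a horseshoe of teeth on it (open to +x), 40 mm high in all. 0.12-0.22 kg. Origin: centre of underside, z up. Stands, x turned at most 0.4 rad from world x; can be gripped across x (52 mm).
- part_cast: Cast of a short row of four teeth in cream dental stone: a straight block 22 mm (its x) by 52 mm (its y), base 26 mm high with upright sides, 40 mm in all with the teeth. 0.04 to 0.08 kg. Origin: centre of the underside, z up. Stands on the bench, turned by at most 0.4 rad; grip it across x (22 mm).
- large_ring: Large casting ring: plain steel tube standing on end, open at both ends, 54 mm outside, 47 mm inside, 55 mm high. 0.10 to 0.18 kg. Origin: centre of the underside, z up along its axis.
- small_ring: Small casting ring: plain steel tube standing on end, open at both ends, 34 mm outside, 27 mm inside, 46 mm high. 0.05 to 0.09 kg. Origin: centre of the underside, z up along its axis.
- jar: Small round amber glass jar with a white lid, closed, 38 mm in diameter, 46 mm high, standing. 0.05 to 0.09 kg. Origin: centre of the underside, z up along its axis.
- wax_tin: Flat round closed tin of bare metal, 64 mm in diameter, 22 mm high, loose, standing among the stock; not part of the job. Origin: centre of the underside.
- burner: Brass laboratory burner, loose, round foot 64 mm in diameter, 90 mm high, beyond the stock; not part of the job. Origin: centre of the underside.
- spray_can: Blue spray can with paper label, loose, 52 mm in diameter, 150 mm high, at the far right of the bench; not part of the job. Origin: centre of the underside.
There are look-alikes about, which are no part of the job. What is shaped like the jar but blue or green is not meant.

How it is judged (in metres and radians):
At the end, for the whole second after the job is handed in: Full-arch cast in the big bay, large ring and jar one in each small bay of the three-bay tray; part cast in the wider, small ring in the narrower bay of the other. Centres within their bays, undersides within 3 mm of the bay floor, upright within 0.08 rad, released, at rest (x of full_cast in the frame of tray_three between -0.076 and 0.076 m and y of full_cast in the frame of tray_three between -0.111 and -0.002 m and z of full_cast in the frame of tray_three between 0 and 0.006 m and angle between each of full_cast, part_cast, small_ring's own z axis and vertical below 0.08 rad and linear speed of each of full_cast, part_cast, small_ring below 0.02 m/s and angular speed of each of full_cast, part_cast, small_ring below 0.2 rad/s and x of part_cast in the frame of tray_two between -0.076 and 0.076 m and y of part_cast in the frame of tray_two between -0.023 and 0.111 m and z of part_cast in the frame of tray_two between 0 and 0.006 m and x of small_ring in the frame of tray_two between -0.076 and 0.076 m and y of small_ring in the frame of tray_two between -0.111 and -0.027 m and z of small_ring in the frame of tray_two between 0 and 0.006 m and (((x of large_ring in the frame of tray_three between -0.076 and -0.002 m and y of large_ring in the frame of tray_three between 0.002 and 0.111 m and z of large_ring in the frame of tray_three between 0 and 0.006 m and angle between large_ring's own z axis and vertical below 0.08 rad and linear speed of large_ring below 0.02 m/s and angular speed of large_ring below 0.2 rad/s) and (x of jar in the frame of tray_three between 0.002 and 0.076 m and y of jar in the frame of tray_three between 0.002 and 0.111 m and z of jar in the frame of tray_three between 0 and 0.006 m and angle between jar's own z axis and vertical below 0.08 rad and linear speed of jar below 0.02 m/s and angular speed of jar below 0.2 rad/s)) or ((x of large_ring in the frame of tray_three between 0.002 and 0.076 m and y of large_ring in the frame of tray_three between 0.002 and 0.111 m and z of large_ring in the frame of tray_three between 0 and 0.006 m and angle between large_ring's own z axis and vertical below 0.08 rad and linear speed of large_ring below 0.02 m/s and angular speed of large_ring below 0.2 rad/s) and (x of jar in the frame of tray_three between -0.076 and -0.002 m and y of jar in the frame of tray_three between 0.002 and 0.111 m and z of jar in the frame of tray_three between 0 and 0.006 m and angle between jar's own z axis and vertical below 0.08 rad and linear speed of jar below 0.02 m/s and angular speed of jar below 0.2 rad/s)))); the robot touches nothing.
It fails at once if the wax tin is pushed more than 20 mm or tipped (distance of wax_tin from where it was at the start of the episode above 0.02 m or angle between wax_tin's own z axis and vertical above 0.3 rad).
It fails at once if the burner is pushed more than 20 mm or tipped (distance of burner from where it was at the start of the episode above 0.02 m or angle between burner's own z axis and vertical above 0.3 rad).
It fails at once if the spray can is pushed more than 20 mm or tipped (distance of spray_can from where it was at the start of the episode above 0.02 m or angle between spray_can's own z axis and vertical above 0.3 rad).
It fails at once if the full-arch cast is let go more than 30 mm above the bench (dropped) (height (world z) of full_cast above 0.03 m and contact force between full_cast and anything else below 0.001 N).
It fails at once if the part cast is let go more than 30 mm above the bench (dropped) (height (world z) of part_cast above 0.03 m and contact force between part_cast and anything else below 0.001 N).
It also fails if it takes over 131 s, if anything falls off the work surface, if the arm or the gripper's body presses on something with over 40 N, if the wrist force passes 120 N, or if a joint passes its speed limit or range.

### The arm

A 6-joint arm with a two-finger parallel gripper is mounted at the origin on the work surface. World frame = base frame: x ahead of the robot, y to its left, z up, the work surface at z = 0. Lengths are in mm, angles in degrees, forces in N, time in s.
With the tool pointing down it reaches from about 350 to 850 mm from the base axis. Payload 8.1 kg.
Tool frame: the origin (TCP) lies midway between the tips of the shut fingers; the grasp point (between the pads) lies 19 mm behind it; z points along the fingers, y is the line along which they close (so a half turn about z gives the same grasp; the last joint's range is limited). The gripper opens to 85 mm and grips with 20 to 120 N. Pads are 22 mm wide; open, the fingers measure 114 mm over their backs; the gripper's body (76 mm by 85 mm) begins 54 mm behind the grasp point. The pads swing forward as they close: fully open they stand 13 mm farther back than shut.
Start: joints at [60.08, 7.471, 85.268, -0, 87.261, -4.893], TCP at [253.805, 543.68, 231.292] pointing down, gripper open.
Joint ranges: [-169.43, 169.43], [-51.17, 129.36], [1.28, 143.12], [-76.62, 256.62], [0, 156.53], [-152.29, 152.29]. Speed limits (degrees/s): [136.94, 136.94, 159.86, 180, 180, 180].

### API

Orientations are given as [roll, pitch, yaw] about the fixed x, y, z axes, in that order (R = Rz(yaw) Ry(pitch) Rx(roll)).
In Python, from bench import r gives the robot as it stands. The module is installed in compiled form; this text tells all that it offers.
- The arm moves only by the tool jog_arm, never from a script. Its argument "rows" is a list of rows, each a list of 2 entries, a list of its own where there are three numbers: the shift along the tool's x, y, z in mm, then the turn, a rotation vector about the tool's x, y, z in rad. A call has 1 to 10 rows; each row is the pose to reach, as a shift and turn from the pose commanded when the call began, along the tool's axes at that moment; what a row does not reach only later rows make up. A row lasts 1/10 s, in which the tool goes at most 50 mm and 8.59 degrees, less where a joint would pass 70% of its speed; a pose out of reach is approached as far as the arm can. A call with a gripper value outside its range is refused whole. "grip" is the finger opening in mm, from 0 to 85.4, set as the call begins (left out, the last holds). The fingers move at their own pace and stop on an object; "force" is the grip in N (left out, the last holds). Time passes only in rows, so rows that repeat a pose let the fingers close. It gives the time, the measured TCP pose, the force, the opening and the grip force at its end, in the units of the state.
- r.sense(): the state, without advancing time (a new reading comes with each control period).
- r.snapshot(name): name is "scene" or "top"; returns (picture, depth): 400x640x3 uint8, blue, green, red; 400x640 float32, mm along the optical axis (not along the pixel's ray), 0 where there is no reading.
- r.camera_params(name): a dict with "fx", "fy", "cx", "cy" (pixels), "dist_coeffs" ([k1, k2, p1, p2, k3] as OpenCV has them; the pictures are not rectified), "pose" (4x4, takes a point from camera to world coordinates). Camera axes: x right, y down, z forward; pixel columns grow to the right and rows downward; lengths in mm; the calibration is good to about 2 mm. A picture is of the moment at which its call begins. camera_params takes no time and is no camera call.
- r.hand_in(): hands the job in; it is judged then, once.
The state is a dict: "time": time; "joint_pos": joint angles; "qd": joint speeds; "joint_efforts": joint torques, N m; "tool_pos": TCP position; "tcp_rot": TCP orientation; "ft_force": force on the tool from outside, world axes, zero at the start; "wrist_torque": the same for the moment, N m; "finger_gap": finger opening in mm; "grip_force": force on a finger pad.
Only numpy, scipy, OpenCV 4.12 (cv2) and the standard library are available. Lean on these libraries where they do the work, as an engineer would, in place of code of your own. Each camera call takes 0.05 s, during which the arm holds its last target. There are 200 camera calls.

## Working session

There is one attempt and no reset: what is moved stays moved. The work goes in short steps, Python scripts to look and compute and a tool call to move; the robot and the scene stay as the last step left them, time stands still between calls to the robot, and variables do not carry over. Pictures are saved under pics/ and viewed, at most 14 in all, crops included, and the job is handed in when it is done.

Besides the shell and the picture viewer there is one more tool, called after "Call:" as name(argument=value, ...) on one line, values as JSON. jog_arm: Moves the arm, as the interface text tells. Its arguments: {"type":"object","properties":{"rows":{"type":"array"},"grip":{"type":"number"},"force":{"type":"number"}},"required":["rows"]}

```bash
mkdir -p pics
cat > h.py <<'E'
import numpy as np, cv2
from bench import r
def snap(n,f=None):
    im,d=r.snapshot(n)
    if f: cv2.imwrite('pics/'+f,im)
    return im,d
def world(n,d):
    p=r.camera_params(n)
    K=np.array([[p['fx'],0,p['cx']],[0,p['fy'],p['cy']],[0,0,1.]])
    v,u=np.mgrid[0:d.shape[0],0:d.shape[1]]
    q=cv2.undistortPoints(np.stack([u,v],-1).reshape(-1,1,2).astype(float),K,np.array(p['dist_coeffs'],float)).reshape(*d.shape,2)
    P=np.concatenate([q*d[...,None],d[...,None]],-1)
    T=np.array(p['pose'])
    W=P@T[:3,:3].T+T[:3,3]
    W[d==0]=np.nan
    return W
E
python3 - <<'E'
from h import *
print(r.sense())
for n in('top','scene'):
    im,d=snap(n,n+'0.png'); W=world(n,d); np.savez(n+'0',im=im,d=d,W=W); print(n,np.array(r.camera_params(n)['pose']).round(2).tolist(), np.nanmin(W,(0,1)),np.nanmax(W,(0,1)))
E
```

```text
{'time': 0.0, 'joint_pos': array([ 6.00804354e+01,  7.51327121e+00,  8.53305806e+01, -1.87861299e-04,
        8.72603805e+01, -4.89078391e+00]), 'qd': array([-0.00577056,  0.03044296, -0.09716287, -0.00685178,  0.02453762,
       -0.0671706 ]), 'joint_efforts': array([-4.05731262e-04, -5.69374466e+01, -5.00566077e+01, -1.45294480e-04,
        1.45389672e-02, -3.09011091e-05]), 'tool_pos': array([253.52848989, 543.19867859, 230.25109728]), 'tcp_rot': array([-1.79896131e+02, -8.69955134e-03,  1.54971221e+02]), 'ft_force': array([-0.40123001, -0.25934512,  0.0627768 ]), 'wrist_torque': array([-0.00409346, -0.00381957, -0.00166183]), 'grip_force': 0.0, 'finger_gap': 85.261069163649}
top [[0.01, -1.0, 0.09, 552.09], [-1.0, -0.01, -0.0, -19.07], [0.0, -0.09, -1.0, 950.45], [0.0, 0.0, 0.0, 1.0]] [  194.98791111 -1328.76137205  -768.33932348] [1599.15588268 1408.30094844  154.70645201]
scene [[-0.14, 0.58, -0.8, 1401.16], [0.99, 0.08, -0.11, 108.76], [-0.0, -0.81, -0.59, 638.15], [0.0, 0.0, 0.0, 1.0]] [-2106.84738572 -2024.5284815   -761.72239811] [ 983.42567818 2035.93749022  419.23976764]
```

View pics/top0.png

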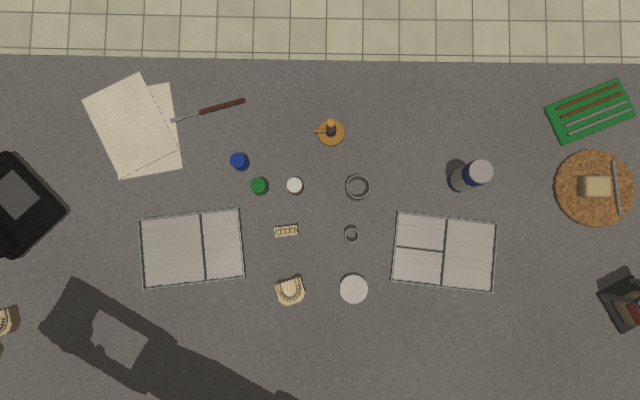

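View pics/scene0.png

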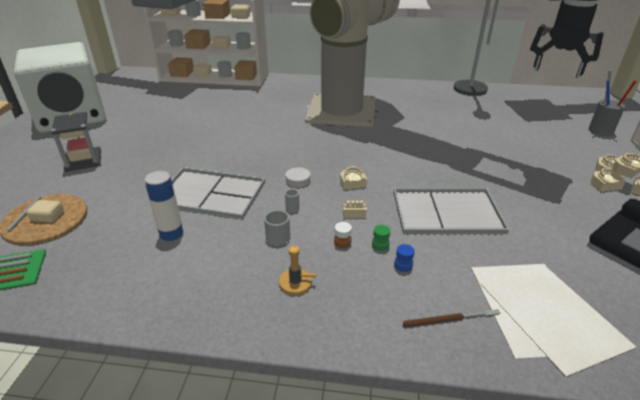

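Top view shows tray_two (rows 208-290, cols 138-245), tray_three (390-497), part cast (286,231), full cast (290,291), jar with white lid (294,185), large ring (357,186), small ring (351,234), wax tin (353,289), burner (331,132) and can (480,172). The scene view agrees with this layout. Next I measure them.

Run:
```python
from h import *
z=np.load('top0.npz'); W=z['W']; im=z['im']
print('bench z',np.nanmedian(W[320:380,320:440,2]), np.nanmedian(W[200:280,255:270,2]))
H=W[...,2]
b=np.nanmedian(W[240:260,300:340,2])
def rect(c0,r0,c1,r1,lo,hi,name):
    s=np.zeros(H.shape,bool); s[r0:r1,c0:c1]=True
    m=s&(H-b>lo)&(H-b<hi)
    P=W[m]; 
    (cx,cy),(w,h),a=cv2.minAreaRect(P[:,:2].astype(np.float32))
    e=cv2.minEnclosingCircle(P[:,:2].astype(np.float32))
    print(name,len(P),'rect',np.round([cx,cy,w,h,a],1),'circ',np.round([*e[0],e[1]],1),'mean',P.mean(0).round(1),'z99',np.percentile(P[:,2],99).round(1))
print('b',b)
rect(265,210,310,250,20,60,'part')
rect(265,265,315,315,20,60,'full')
rect(265,265,315,315,15,30,'full base')
rect(280,170,310,200,36,60,'jar')
rect(340,165,380,205,45,70,'lring')
rect(340,220,362,248,36,60,'sring')
rect(335,270,375,310,14,40,'tin')
rect(310,110,350,150,4,30,'burner')
rect(440,150,500,200,130,170,'can')
rect(225,150,252,172,36,60,'blue')
rect(248,175,270,197,36,60,'green')
for c0,n in((130,'two'),(383,'three')):
  # tray by brightness
  s=np.zeros(H.shape,bool); s[200:300,c0:c0+122]=True
  m=s&(im.min(-1)>125)
  k,l,st,_=cv2.connectedComponentsWithStats(m.astype(np.uint8))
  for i in range(1,k):
    if st[i,4]>300:
      P=W[l==i]; (cx,cy),(w,h),a=cv2.minAreaRect(P[:,:2].astype(np.float32)); print(n,st[i],np.round([cx,cy,w,h,a],1),np.median(P[:,2]).round(1))
```

```text
bench z 0.23233004219923714 0.36892398119329073
b 0.3431639369274535
part 231 rect [570.7  80.9  21.8  52.    7.7] circ [571.1  80.9  26.8] mean [570.5  80.2  31.1] z99 42.7
full 624 rect [436.2  67.3  54.   59.7  19.2] circ [439.3  68.7  35.3] mean [436.7  67.1  29. ] z99 41.5
full base 435 rect [436.2  67.3  54.   59.7  19.2] circ [439.5  68.5  35.5] mean [437.1  66.6  26.2] z99 30.2
jar 199 rect [672.   63.3  33.2  33.3  89.9] circ [672.9  62.7  17.6] mean [672.1  62.4  45.9] z99 50.2
lring 141 rect [670.  -78.3  51.3  53.   45.4] circ [670.  -78.2  26.9] mean [669.9 -78.1  54.2] z99 58.9
sring 71 rect [562.7 -65.4  30.9  32.4  45.8] circ [562.6 -65.8  16.7] mean [561.9 -65.4  45.4] z99 48.9
tin 675 rect [444.6 -71.9  63.6  62.4   1.5] circ [444.3 -71.7  32.6] mean [444.  -72.   22.1] z99 25.7
burner 451 rect [808.2 -18.2  82.1  87.   86.1] circ [800.1 -18.1  51.7] mean [796.3 -16.7  13.1] z99 29.4
can 600 rect [ 689.9 -311.4   48.5   51.1    0.8] circ [ 690.6 -311.7   26.1] mean [ 689.6 -309.   147.9] z99 153.0
blue 207 rect [725.8 189.1  33.5  33.2  10.9] circ [726.3 189.6  17.7] mean [725.3 188.8  45.8] z99 49.6
green 202 rect [670.5 143.   33.3  33.9   2.3] circ [670.7 143.1  17.5] mean [670.3 142.6  46.1] z99 49.9
two [ 202  210   43   70 2361] [nan nan  0.  0.  0.] nan
two [ 142  215   62   72 3791] [523.3 339.8 147.5 131.1   7.9] nan
three [ 395  213   50   37 1474] [ 573.3 -224.3  109.3   75.2   84. ] nan
three [ 442  219   52   72 3098] [ 522.4 -334.5   99.1  156.4   80.2] nan
three [ 391  248   51   37 1476] [ 495.8 -215.   110.5   71.5   83.3] nan
```

```bash
cat > plan.py <<'E'
import sys, json, numpy as np
# usage: plan.py x0 y0 z0 yaw0  x y z yaw [x y z yaw ...] -> shift/turn rows from the first pose
a=np.array(sys.argv[1:],float).reshape(-1,4)
w=np.radians(a[0,3]); tx=np.array([np.cos(w),np.sin(w)]); ty=np.array([np.sin(w),-np.cos(w)])
for p in a[1:]:
    d=p[:3]-a[0,:3]
    print([[round(float(d[:2]@tx)),round(float(d[:2]@ty)),round(-d[2])],[0,0,round(float(-np.radians(p[3]-a[0,3])),3)]])
E
python3 plan.py 253.8 543.7 231.3 155  436 67 110 109.2
echo; python3 plan.py 436 67 110 109.2 436 67 1 109.2
echo; python3 plan.py 436 67 1 109.2 436 67 80 109.2 522 -333 80 83.2
echo; python3 plan.py 522 -333 80 83.2 522 -333 6 83.2 522 -333 4 83.2
```

```text
[[-367, -355, 121], [0, 0, 0.799]]

[[0, 0, 109], [0, 0, -0.0]]

[[0, 0, -79], [0, 0, -0.0]]
[[-406, -50, -79], [0, 0, 0.454]]

[[0, 0, 74], [0, 0, -0.0]]
[[0, 0, 76], [0, 0, -0.0]]
```

Call:
jog_arm(rows=[[[-367,-355,121],[0,0,0.799]],[[-367,-355,121],[0,0,0.799]],[[-367,-355,121],[0,0,0.799]],[[-367,-355,121],[0,0,0.799]],[[-367,-355,121],[0,0,0.799]],[[-367,-355,121],[0,0,0.799]],[[-367,-355,121],[0,0,0.799]],[[-367,-355,121],[0,0,0.799]],[[-367,-355,121],[0,0,0.799]],[[-367,-355,121],[0,0,0.799]]], grip=85, force=50)

```text
time: 1.1
tool_pos: [427.7, 87.3, 115.5]
tcp_rot: [180.0, -0.0, 109.2]
ft_force: [1.9, 0.9, -0.1]
finger_gap: 85.1
grip_force: 0.0
```

Call:
jog_arm(rows=[[[0,0,0],[0,0,0]],[[0,0,0],[0,0,0]],[[0,0,0],[0,0,0]]])

```text
time: 1.4
tool_pos: [427.3, 89.8, 116.0]
tcp_rot: [-180.0, -0.0, 109.2]
ft_force: [0.4, -0.2, 0.4]
finger_gap: 85.1
grip_force: 0.0
```

```bash
python3 -c "
from h import *
s=r.sense();print(s['tool_pos'],s['tcp_rot'],s['ft_force'])
im,d=snap('top'); cv2.imwrite('pics/a.png',cv2.resize(im[180:340,200:400],None,fx=3,fy=3))"
python3 plan.py 427.4 86.4 115.5 109.2 436 67 60 109.2 436 67 1 109.2
```

```text
[427.31755686  89.83296831 115.98165642] [-1.79989274e+02 -2.86378234e-02  1.09201577e+02] [ 0.44806973 -0.21868749  0.37210885]
[[-21, 2, 56], [0, 0, -0.0]]
[[-21, 2, 114], [0, 0, -0.0]]
```

```bash
python3 plan.py 427.3 89.7 116 109.2 436 67 60 109.2 436 67 1 109.2
```

```text
[[-24, 1, 56], [0, 0, -0.0]]
[[-24, 1, 115], [0, 0, -0.0]]
```

Call:
jog_arm(rows=[[[-24,1,20],[0,0,0]],[[-24,1,56],[0,0,0]],[[-24,1,80],[0,0,0]],[[-24,1,95],[0,0,0]],[[-24,1,107],[0,0,0]],[[-24,1,115],[0,0,0]],[[-24,1,115],[0,0,0]]])

```text
time: 2.15
tool_pos: [435.8, 67.6, 0.3]
tcp_rot: [-179.9, -0.0, 109.3]
ft_force: [0.0, 0.3, -0.7]
finger_gap: 85.0
grip_force: 0.0
```

Call:
jog_arm(rows=[[[0,0,0],[0,0,0]],[[0,0,0],[0,0,0]],[[0,0,0],[0,0,0]],[[0,0,0],[0,0,0]],[[0,0,0],[0,0,0]],[[0,0,0],[0,0,0]],[[0,0,0],[0,0,0]],[[0,0,0],[0,0,0]]], grip=0, force=50)

```text
time: 2.95
tool_pos: [437.5, 66.9, 2.2]
tcp_rot: [179.9, 0.0, 109.2]
ft_force: [-1.0, 0.3, 6.7]
finger_gap: 51.1
grip_force: 53.2
```

Gripped at 51.1 mm. Lift and carry to the big bay.

Call:
jog_arm(rows=[[[0,0,-10],[0,0,0]],[[0,0,-40],[0,0,0]],[[0,0,-79],[0,0,0]],[[-30,-4,-79],[0,0,0.05]],[[-75,-9,-79],[0,0,0.1]],[[-123,-15,-79],[0,0,0.15]],[[-172,-21,-79],[0,0,0.2]],[[-220,-27,-79],[0,0,0.25]],[[-269,-33,-79],[0,0,0.3]],[[-318,-39,-79],[0,0,0.35]]])

```text
time: 3.95
tool_pos: [504.0, -248.3, 80.5]
tcp_rot: [180.0, -0.0, 89.0]
ft_force: [0.4, -0.6, -1.7]
finger_gap: 51.2
grip_force: 53.1
```

```bash
python3 -c "
from h import *
s=r.sense();print(s['tool_pos'],s['tcp_rot'],s['ft_force'],s['finger_gap'])"; python3 plan.py 436 67 1 109.2 436 67 1 109.2; python3 -c "
import numpy as np
w=np.radians(109.2);print(436+-318*np.cos(w)-39*np.sin(w),67-318*np.sin(w)+39*np.cos(w),109.2-np.degrees(.35))"
```

```text
[ 503.99290949 -248.31805214   80.49539151] [ 1.79993203e+02 -3.84070659e-03  8.90036723e+01] [ 0.43767877 -0.58207174 -1.66584114] 51.15406501218145
[[0, 0, 0], [0, 0, -0.0]]
503.7489152236077 -246.13748495832374 89.14647717042119
```

```bash
python3 plan.py 503.7 -246.1 80 89.15 522 -333 80 83.2 522 -333 10 83.2 522 -333 4 83.2;echo; python3 plan.py 522 -333 4 83.2 522 -333 100 83.2 571 81 100 97.7
```

```text
[[-87, 20, 0], [0, 0, 0.104]]
[[-87, 20, 70], [0, 0, 0.104]]
[[-87, 20, 76], [0, 0, 0.104]]

[[0, 0, -96], [0, 0, -0.0]]
[[417, 0, -96], [0, 0, -0.253]]
```

Call:
jog_arm(rows=[[[-44,10,0],[0,0,0.06]],[[-75,17,0],[0,0,0.104]],[[-87,20,0],[0,0,0.104]],[[-87,20,20],[0,0,0.104]],[[-87,20,45],[0,0,0.104]],[[-87,20,62],[0,0,0.104]],[[-87,20,68],[0,0,0.104]],[[-87,20,72],[0,0,0.104]],[[-87,20,74],[0,0,0.104]],[[-87,20,74],[0,0,0.104]]])

```text
time: 4.95
tool_pos: [523.4, -333.8, 6.9]
tcp_rot: [179.9, 0.0, 83.2]
ft_force: [0.5, -0.2, -2.2]
finger_gap: 51.1
grip_force: 53.0
```

Call:
jog_arm(rows=[[[0,0,1],[0,0,0]],[[0,0,2],[0,0,0]],[[0,0,2],[0,0,0]]])

```text
time: 5.25
tool_pos: [523.5, -334.0, 5.2]
tcp_rot: [179.9, 0.0, 83.2]
ft_force: [-0.9, 0.9, 4.2]
finger_gap: 50.7
grip_force: 53.7
```

Touching floor (+4 N). Release and rise.

Call:
jog_arm(rows=[[[0,0,0],[0,0,0]],[[0,0,0],[0,0,0]],[[0,0,0],[0,0,0]],[[0,0,0],[0,0,0]],[[0,0,-5],[0,0,0]],[[0,0,-30],[0,0,0]],[[0,0,-70],[0,0,0]],[[0,0,-96],[0,0,0]],[[40,0,-96],[0,0,-0.03]],[[88,0,-96],[0,0,-0.06]]], grip=70)

```text
time: 6.25
tool_pos: [534.3, -247.4, 102.4]
tcp_rot: [179.8, 0.1, 86.5]
ft_force: [0.5, 0.3, -0.5]
finger_gap: 69.8
grip_force: 0.0
```

```bash
python3 -c "
import numpy as np
w=np.radians(83.2);print(522+88*np.cos(w),-333+88*np.sin(w),83.2+np.degrees(.06))"; python3 plan.py 532.4 -245.6 100 86.64 571 81 100 97.7 571 81 3 97.7
```

```text
532.419549210972 -245.61903528662475 86.63774677078494
[[328, 19, 0], [0, 0, -0.193]]
[[328, 19, 97], [0, 0, -0.193]]
```

Call:
jog_arm(rows=[[[48,3,0],[0,0,-0.04]],[[97,6,0],[0,0,-0.08]],[[146,9,0],[0,0,-0.12]],[[195,11,0],[0,0,-0.16]],[[244,14,0],[0,0,-0.193]],[[290,17,0],[0,0,-0.193]],[[318,19,0],[0,0,-0.193]],[[328,19,0],[0,0,-0.193]],[[328,19,0],[0,0,-0.193]],[[328,19,0],[0,0,-0.193]]])

```text
time: 7.25
tool_pos: [571.5, 79.2, 100.0]
tcp_rot: [-180.0, 0.0, 97.7]
ft_force: [-0.1, -0.5, -0.2]
finger_gap: 70.3
grip_force: 0.0
```

```bash
python3 -c "
from h import *
s=r.sense();print(s['tool_pos'],s['tcp_rot'],s['ft_force'])
im,d=snap('top'); cv2.imwrite('pics/b.png',cv2.resize(im[180:320,230:510],None,fx=2.5,fy=2.5))
im,d=snap('scene'); cv2.imwrite('pics/b2.png',cv2.resize(im[130:270,130:450],None,fx=2.5,fy=2.5))
"
```

```text
[571.50959182  79.20370636 100.0372228 ] [-1.79988797e+02  3.31875771e-02  9.76688760e+01] [-0.1327725  -0.48862097 -0.17789048]
```

View pics/b.png

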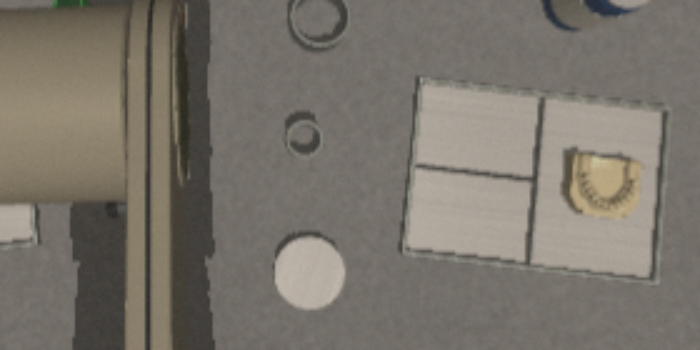

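The full cast stands in the middle of the big bay (crop 605,183). Next: the part cast.

Call:
jog_arm(rows=[[[1,0,30],[0,0,0]],[[1,0,60],[0,0,0]],[[1,0,80],[0,0,0]],[[1,0,90],[0,0,0]],[[1,0,96],[0,0,0]],[[1,0,96],[0,0,0]]])

```text
time: 7.95
tool_pos: [571.5, 80.5, 3.9]
tcp_rot: [-180.0, 0.0, 97.6]
ft_force: [0.4, -0.1, -0.7]
finger_gap: 70.1
grip_force: 0.0
```

Call:
jog_arm(rows=[[[0,0,0],[0,0,0]],[[0,0,0],[0,0,0]],[[0,0,0],[0,0,0]],[[0,0,0],[0,0,0]],[[0,0,0],[0,0,0]],[[0,0,0],[0,0,0]],[[0,0,0],[0,0,0]],[[0,0,0],[0,0,0]],[[0,0,0],[0,0,0]],[[0,0,0],[0,0,0]]], grip=0, force=40)

```text
time: 8.95
tool_pos: [572.3, 81.3, 5.1]
tcp_rot: [179.9, 0.0, 97.7]
ft_force: [-0.5, 0.1, 6.4]
finger_gap: 21.6
grip_force: 40.7
```

```bash
python3 plan.py 571 81 4 97.7 571 81 80 97.7 523 340 80 97.7 523 340 7 97.7; echo; python3 plan.py 523 340 7 97.7 523 340 100 97.7  562.5 -65.5 100 90
```

```text
[[0, 0, -76], [0, 0, -0.0]]
[[263, -13, -76], [0, 0, -0.0]]
[[263, -13, -3], [0, 0, -0.0]]

[[0, 0, -93], [0, 0, -0.0]]
[[-407, -15, -93], [0, 0, 0.134]]
```

Call:
jog_arm(rows=[[[0,0,-8],[0,0,0]],[[0,0,-35],[0,0,0]],[[0,0,-76],[0,0,0]],[[35,-2,-76],[0,0,0]],[[80,-4,-76],[0,0,0]],[[129,-6,-76],[0,0,0]],[[178,-9,-76],[0,0,0]],[[225,-11,-76],[0,0,0]],[[255,-13,-76],[0,0,0]],[[263,-13,-76],[0,0,0]]])

```text
time: 9.95
tool_pos: [521.9, 343.4, 80.2]
tcp_rot: [-180.0, -0.0, 97.9]
ft_force: [-0.6, -0.6, -0.7]
finger_gap: 21.2
grip_force: 39.9
```

Call:
jog_arm(rows=[[[0,0,20],[0,0,0]],[[0,0,45],[0,0,0]],[[0,0,60],[0,0,0]],[[0,0,67],[0,0,0]],[[0,0,70],[0,0,0]],[[0,0,72],[0,0,0]],[[0,0,73],[0,0,0]],[[0,0,73],[0,0,0]],[[0,0,73],[0,0,0]]])

```text
time: 10.85
tool_pos: [524.2, 340.3, 8.1]
tcp_rot: [179.9, -0.0, 97.7]
ft_force: [-0.3, -1.8, 3.3]
finger_gap: 21.3
grip_force: 40.3
```

Contact felt (3.3 N). Release, rise, and head for the small ring.

Call:
jog_arm(rows=[[[0,0,0],[0,0,0]],[[0,0,0],[0,0,0]],[[0,0,0],[0,0,0]],[[0,0,0],[0,0,0]],[[0,0,0],[0,0,0]],[[0,0,-5],[0,0,0]],[[0,0,-30],[0,0,0]],[[0,0,-70],[0,0,0]],[[0,0,-93],[0,0,0]],[[-7,0,-93],[0,0,0]]], grip=60)

```text
time: 11.85
tool_pos: [527.3, 335.3, 105.9]
tcp_rot: [179.5, -0.2, 97.7]
ft_force: [0.9, 0.4, 0.6]
finger_gap: 59.9
grip_force: 0.0
```

Call:
jog_arm(rows=[[[-40,-2,0],[0,0,0.02]],[[-89,-4,0],[0,0,0.05]],[[-138,-6,0],[0,0,0.08]],[[-187,-8,0],[0,0,0.1]],[[-236,-10,0],[0,0,0.134]],[[-285,-12,0],[0,0,0.134]],[[-334,-14,0],[0,0,0.134]],[[-375,-15,0],[0,0,0.134]],[[-396,-15,0],[0,0,0.134]],[[-400,-15,0],[0,0,0.134]]])

```text
time: 12.85
tool_pos: [562.6, -68.2, 99.5]
tcp_rot: [-180.0, 0.0, 89.8]
ft_force: [-0.6, 1.2, -0.6]
finger_gap: 60.1
grip_force: 0.0
```

```bash
python3 plan.py 562.5 -65.5 10 90 562.5 -65.5 80 90  539 228 80 97.8 539 228 13 97.8; echo; python3 plan.py 539 228 13 97.8 539 228 110 97.8 672 63 110 90
```

```text
[[0, 0, -70], [0, 0, -0.0]]
[[294, -24, -70], [0, 0, -0.136]]
[[294, -24, -3], [0, 0, -0.136]]

[[0, 0, -97], [0, 0, -0.0]]
[[-182, 109, -97], [0, 0, 0.136]]
```

Call:
jog_arm(rows=[[[0,0,0],[0,0,0]],[[0,0,30],[0,0,0]],[[0,0,60],[0,0,0]],[[0,0,80],[0,0,0]],[[0,0,90],[0,0,0]],[[0,0,90],[0,0,0]]])

```text
time: 13.45
tool_pos: [561.3, -63.8, 8.2]
tcp_rot: [-179.8, -0.1, 90.1]
ft_force: [0.8, 0.1, 0.6]
finger_gap: 60.4
grip_force: 0.0
```

Call:
jog_arm(rows=[[[0,0,0],[0,0,0]],[[0,0,0],[0,0,0]],[[0,0,0],[0,0,0]],[[0,0,0],[0,0,0]],[[0,0,0],[0,0,0]],[[0,0,0],[0,0,0]],[[0,0,0],[0,0,0]],[[0,0,0],[0,0,0]],[[0,0,0],[0,0,0]]], grip=0, force=40)

```text
time: 14.35
tool_pos: [564.4, -65.4, 11.8]
tcp_rot: [179.8, 0.0, 90.0]
ft_force: [0.6, 2.1, 6.8]
finger_gap: 32.3
grip_force: 40.4
```

Call:
jog_arm(rows=[[[0,0,-8],[0,0,0]],[[0,0,-35],[0,0,0]],[[0,0,-70],[0,0,0]],[[45,-4,-70],[0,0,-0.02]],[[93,-8,-70],[0,0,-0.05]],[[142,-12,-70],[0,0,-0.08]],[[190,-16,-70],[0,0,-0.1]],[[238,-20,-70],[0,0,-0.136]],[[280,-23,-70],[0,0,-0.136]],[[294,-24,-70],[0,0,-0.136]]])

```text
time: 15.35
tool_pos: [538.2, 232.5, 80.7]
tcp_rot: [180.0, -0.1, 98.0]
ft_force: [0.2, -0.7, -1.5]
finger_gap: 32.2
grip_force: 39.8
```

Call:
jog_arm(rows=[[[0,0,0],[0,0,0]],[[0,0,20],[0,0,0]],[[0,0,42],[0,0,0]],[[0,0,57],[0,0,0]],[[0,0,63],[0,0,0]],[[0,0,66],[0,0,0]],[[0,0,67],[0,0,0]],[[0,0,67],[0,0,0]]])

```text
time: 16.15
tool_pos: [539.8, 228.1, 14.8]
tcp_rot: [179.9, 0.0, 97.8]
ft_force: [-4.6, -1.5, 7.8]
finger_gap: 32.5
grip_force: 40.5
```

Call:
jog_arm(rows=[[[0,0,0],[0,0,0]],[[0,0,0],[0,0,0]],[[0,0,0],[0,0,0]],[[0,0,0],[0,0,0]],[[0,0,-8],[0,0,0]],[[0,0,-35],[0,0,0]],[[0,0,-75],[0,0,0]],[[0,0,-97],[0,0,0]],[[-30,18,-97],[0,0,0.02]],[[-70,42,-97],[0,0,0.06]]], grip=60)

```text
time: 17.15
tool_pos: [590.8, 166.4, 112.5]
tcp_rot: [179.8, -0.1, 94.5]
ft_force: [-0.3, 0.6, -0.1]
finger_gap: 59.8
grip_force: 0.0
```

```bash
python3 -c "
import numpy as np
w=np.radians(97.8);print(539-70*np.cos(w)+42*np.sin(w),228-70*np.sin(w)-42*np.cos(w),97.8-np.degrees(.06))"; python3 plan.py 590 164.3 110 94.4 672.5 63 110 90 672.5 63 11 90; echo;  python3 plan.py 672.5 63 11 90 672.5 63 90 90 573 -223 90 83.2 573 -223 14 83.2; echo; python3 plan.py  573 -223 14 83.2 573 -223 110 83.2 670 -78 110 90
python3 - <<'E'
from h import *
im,d=snap('top'); cv2.imwrite('pics/c.png',cv2.resize(im[100:320,120:510],None,fx=2,fy=2))
E
```

```text
590.1114993702018 164.34770520923976 94.36225322921506
[[-107, 74, 0], [0, 0, 0.077]]
[[-107, 74, 99], [0, 0, 0.077]]

[[0, 0, -79], [0, 0, -0.0]]
[[-286, -99, -79], [0, 0, 0.119]]
[[-286, -99, -3], [0, 0, 0.119]]

[[0, 0, -96], [0, 0, -0.0]]
[[155, 79, -96], [0, 0, -0.119]]
```

View pics/c.png

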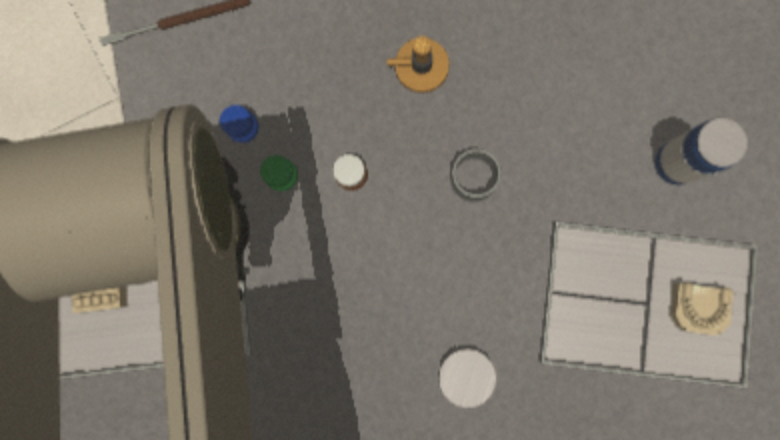

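The part cast stands in the wider bay (crop 95,300). The jar, large ring and both lookalikes are where they were. Next: the jar.

Call:
jog_arm(rows=[[[-30,21,0],[0,0,0.02]],[[-68,47,0],[0,0,0.05]],[[-95,66,0],[0,0,0.077]],[[-107,74,0],[0,0,0.077]],[[-107,74,20],[0,0,0.077]],[[-107,74,50],[0,0,0.077]],[[-107,74,78],[0,0,0.077]],[[-107,74,93],[0,0,0.077]],[[-107,74,99],[0,0,0.077]],[[-107,74,99],[0,0,0.077]]])

```text
time: 18.2
tool_pos: [671.5, 64.3, 10.7]
tcp_rot: [-179.9, -0.0, 90.0]
ft_force: [0.4, 0.2, 1.0]
finger_gap: 60.3
grip_force: 0.0
```

Call:
jog_arm(rows=[[[0,0,0],[0,0,0]],[[0,0,0],[0,0,0]],[[0,0,0],[0,0,0]],[[0,0,0],[0,0,0]],[[0,0,0],[0,0,0]],[[0,0,0],[0,0,0]],[[0,0,0],[0,0,0]],[[0,0,0],[0,0,0]]], grip=0, force=40)

```text
time: 19.0
tool_pos: [673.5, 64.1, 13.3]
tcp_rot: [179.8, -0.0, 89.9]
ft_force: [-0.1, 1.1, 6.0]
finger_gap: 34.6
grip_force: 40.3
```

Call:
jog_arm(rows=[[[0,0,-8],[0,0,0]],[[0,0,-38],[0,0,0]],[[0,0,-79],[0,0,0]],[[-40,-14,-79],[0,0,0.02]],[[-86,-30,-79],[0,0,0.05]],[[-132,-46,-79],[0,0,0.08]],[[-178,-62,-79],[0,0,0.119]],[[-224,-78,-79],[0,0,0.119]],[[-268,-93,-79],[0,0,0.119]],[[-286,-99,-79],[0,0,0.119]]])

```text
time: 20.0
tool_pos: [571.1, -226.0, 90.8]
tcp_rot: [180.0, 0.1, 82.9]
ft_force: [-0.6, 0.5, -0.2]
finger_gap: 34.3
grip_force: 39.7
```

Call:
jog_arm(rows=[[[0,0,0],[0,0,0]],[[0,0,20],[0,0,0]],[[0,0,45],[0,0,0]],[[0,0,63],[0,0,0]],[[0,0,71],[0,0,0]],[[0,0,75],[0,0,0]],[[0,0,76],[0,0,0]],[[0,0,76],[0,0,0]]])

```text
time: 20.8
tool_pos: [573.8, -221.4, 16.3]
tcp_rot: [179.9, 0.0, 83.2]
ft_force: [-3.8, 2.5, 6.9]
finger_gap: 34.1
grip_force: 40.7
```

Call:
jog_arm(rows=[[[0,0,0],[0,0,0]],[[0,0,0],[0,0,0]],[[0,0,0],[0,0,0]],[[0,0,0],[0,0,0]],[[0,0,-8],[0,0,0]],[[0,0,-35],[0,0,0]],[[0,0,-75],[0,0,0]],[[0,0,-96],[0,0,0]],[[0,0,-96],[0,0,0]]], grip=50)

```text
time: 21.7
tool_pos: [575.6, -223.4, 115.7]
tcp_rot: [179.5, 0.2, 83.1]
ft_force: [0.8, -1.2, 0.9]
finger_gap: 50.1
grip_force: 0.0
```

Call:
jog_arm(rows=[[[35,18,0],[0,0,-0.03]],[[75,38,0],[0,0,-0.06]],[[118,60,0],[0,0,-0.1]],[[145,74,0],[0,0,-0.119]],[[155,79,0],[0,0,-0.119]],[[155,79,0],[0,0,-0.119]]], grip=85)

```text
time: 22.3
tool_pos: [669.7, -76.1, 109.2]
tcp_rot: [-179.9, -0.0, 90.0]
ft_force: [-0.7, -0.1, 0.1]
finger_gap: 84.8
grip_force: 0.0
```

```bash
python3 plan.py 670 -78 20 90 670 -78 100 90 496 -215 100 83.2 496 -215 23 83.2
python3 - <<'E'
from h import *
s=r.sense();print(s['tool_pos'],s['tcp_rot'])
im,d=snap('scene'); cv2.imwrite('pics/d.png',cv2.resize(im[130:290,130:530],None,fx=2,fy=2))
E
```

```text
[[0, 0, -80], [0, 0, -0.0]]
[[-137, -174, -80], [0, 0, 0.119]]
[[-137, -174, -3], [0, 0, 0.119]]
[669.65474343 -76.12904374 109.16402047] [-1.79933860e+02 -1.23729981e-02  9.00464775e+01]
```

View pics/d.png

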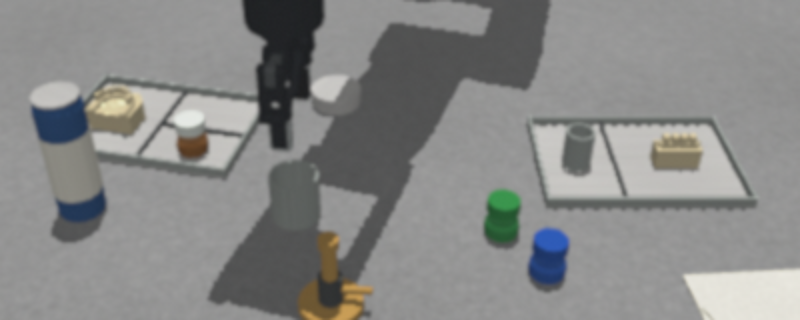

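Jar (crop 190,135), small ring (578,150), part cast and full cast all stand in their bays. Next: the large ring.

Call:
jog_arm(rows=[[[0,0,10],[0,0,0]],[[0,0,35],[0,0,0]],[[0,0,60],[0,0,0]],[[0,0,80],[0,0,0]],[[0,0,90],[0,0,0]],[[0,0,90],[0,0,0]]])

```text
time: 22.95
tool_pos: [667.4, -78.5, 17.5]
tcp_rot: [-179.8, -0.0, 89.8]
ft_force: [-0.0, 0.8, -0.6]
finger_gap: 85.2
grip_force: 0.0
```

Call:
jog_arm(rows=[[[0,0,0],[0,0,0]],[[0,0,0],[0,0,0]],[[0,0,0],[0,0,0]],[[0,0,0],[0,0,0]],[[0,0,0],[0,0,0]],[[0,0,0],[0,0,0]],[[0,0,0],[0,0,0]],[[0,0,0],[0,0,0]]], grip=0, force=45)

```text
time: 23.75
tool_pos: [671.2, -78.0, 22.2]
tcp_rot: [179.8, 0.1, 90.0]
ft_force: [-0.3, -1.3, 5.4]
finger_gap: 53.6
grip_force: 48.0
```

Call:
jog_arm(rows=[[[0,0,-8],[0,0,0]],[[0,0,-38],[0,0,0]],[[0,0,-80],[0,0,0]],[[-22,-28,-80],[0,0,0.02]],[[-50,-63,-80],[0,0,0.05]],[[-78,-99,-80],[0,0,0.08]],[[-105,-133,-80],[0,0,0.119]],[[-126,-160,-80],[0,0,0.119]],[[-137,-174,-80],[0,0,0.119]],[[-137,-174,-80],[0,0,0.119]]])

```text
time: 24.75
tool_pos: [493.8, -215.7, 100.4]
tcp_rot: [-180.0, 0.0, 83.0]
ft_force: [1.0, 0.5, -1.1]
finger_gap: 53.3
grip_force: 47.9
```

Call:
jog_arm(rows=[[[0,0,20],[0,0,0]],[[0,0,45],[0,0,0]],[[0,0,63],[0,0,0]],[[0,0,71],[0,0,0]],[[0,0,75],[0,0,0]],[[0,0,77],[0,0,0]],[[0,0,77],[0,0,0]],[[0,0,77],[0,0,0]]])

```text
time: 25.55
tool_pos: [496.9, -214.4, 25.2]
tcp_rot: [179.9, 0.0, 83.2]
ft_force: [-3.7, 2.7, 6.4]
finger_gap: 53.2
grip_force: 48.6
```

Down with contact. Release, rise straight up, and clear the view.

Call:
jog_arm(rows=[[[0,0,0],[0,0,0]],[[0,0,0],[0,0,0]],[[0,0,0],[0,0,0]],[[0,0,0],[0,0,0]],[[0,0,-8],[0,0,0]],[[0,0,-35],[0,0,0]],[[0,0,-75],[0,0,0]],[[0,0,-120],[0,0,0]],[[0,0,-150],[0,0,0]],[[0,0,-150],[0,0,0]]], grip=66)

```text
time: 26.55
tool_pos: [498.6, -216.0, 179.9]
tcp_rot: [179.4, 0.2, 83.1]
ft_force: [-0.2, -0.2, 0.3]
finger_gap: 65.8
grip_force: 0.0
```

Call:
jog_arm(rows=[[[40,-10,0],[0,0,0]],[[85,-25,0],[0,0,0]],[[130,-40,0],[0,0,0]],[[170,-55,0],[0,0,0]],[[200,-65,0],[0,0,0]],[[215,-70,0],[0,0,0]],[[215,-70,0],[0,0,0]],[[215,-70,0],[0,0,0]]])

```text
time: 27.35
tool_pos: [451.6, 7.4, 172.8]
tcp_rot: [-180.0, 0.0, 83.2]
ft_force: [-1.5, 0.1, 0.2]
finger_gap: 65.8
grip_force: 0.0
```

Run:
```python
from h import *
s=r.sense();print(s['tool_pos'])
im,d=snap('scene'); im2,d2=snap('top')
W=world('top',d2);H=W[...,2]
def loc(p,o,yaw):
    a=np.radians(yaw); q=np.array(p)-o; return np.round([q[0]*np.cos(a)+q[1]*np.sin(a),-q[0]*np.sin(a)+q[1]*np.cos(a)],1)
o3=np.array([527.8,-275.7]); a=np.radians(7.9); o2=np.array([523.3,339.8])-44*np.array([-np.sin(a),np.cos(a)])
for o,yaw,n in((o3,-6.8,'three'),(o2,7.9,'two')):
    m=(np.hypot(W[...,0]-o[0],W[...,1]-o[1])<140)&(H>24)&(H<70)
    k,l,st,_=cv2.connectedComponentsWithStats(cv2.dilate(m.astype(np.uint8),np.ones((3,3))))
    for i in range(1,k):
        P=W[(l==i)&m]
        if len(P)>25:
            c=cv2.minAreaRect(P[:,:2].astype(np.float32)); print(n,len(P),loc(c[0],o,yaw),np.round(c[1],0),'ztop',np.percentile(P[:,2],95).round(1))
cv2.imwrite('pics/e.png',np.vstack([cv2.resize(im[130:290,130:530],(750,300)),cv2.resize(im2[120:312,20:500],(750,300))]))
```

```text
[451.5920978    7.44782978 172.80596674]
three 223 [39.5 59.1] [35. 33.] ztop 51.9
three 625 [  2.4 -57.8] [63. 54.] ztop 43.1
three 278 [-38.7  57.1] [51. 53.] ztop 59.6
two 151 [  0. -71.] [33. 31.] ztop 50.9
two 249 [-0.  43.6] [22. 54.] ztop 44.4
```

View pics/e.png

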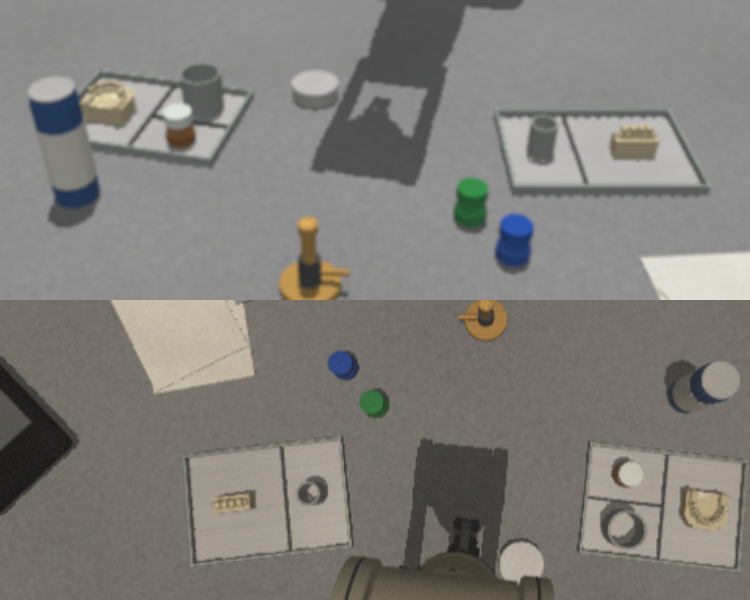

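All five items stand near the centres of their bays, with top heights right for standing on the tray floor. The tin, burner and can have not moved. I'm handing in.

```bash
python3 -c "
from bench import r
print(r.hand_in())"
```

```text
the job is handed in; nothing more can be done
None
```

Both trays are made up and handed in after about 27 s of robot time: the last camera check showed all five items standing upright near the centres of their bays and the wax tin, burner and spray can where they were; no verdict came back.

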